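# Snap a food box lid shut edge by edge

## Task

Go round the lid of the grey food box and press down each edge section that still stands up until it snaps level, so that all four sides are shut. Only press with the fingertips: do not lift, tip or shove the box, and leave the things around it where they are.

Things in the scene. Friction and masses are not known exactly. Their poses are not given: they have to be found in the camera images.
- food_box: Grey rectangular food box with a white press-on lid, 170 (box x) x 120 (box y) mm, foot 160 x 110. Full (0.7 to 0.9 kg), loose on the table; origin at the centre of its underside, z up. The lid's fixed corners are 68 mm and its middle panel 67 mm above the table. Between the corners the rim has four hinged edge sections, one a side; shut, their tops lie level at 70 mm.
- edge_front (a joint): Closing angle (rad) of the lid's edge section on the short side towards the robot (-x of the box): 0 = sloping up outwards, not snapped; 0.45 = level, shut. Near its outer edge it resists with 5 to 10 N until half-way (0.23), then snaps down and stays; let go sooner it springs up again. Up at the start.
- press_front (a point): The place to press: on the upper surface of the front edge section, midway along it, 20 mm out from its hinge line. Moves with the section, which is 62 mm long and 27 mm wide from the hinge to the lid's outer edge; that edge stands about 12 mm higher when up than when shut.
- edge_back (a joint): Closing angle (rad) of the lid's edge section on the short side away from the robot (+x of the box): 0 = sloping up outwards, not snapped; 0.45 = level, shut. Near its outer edge it resists with 5 to 10 N until half-way (0.23), then snaps down and stays; let go sooner it springs up again. Up at the start.
- press_back (a point): The place to press: on the upper surface of the back edge section, midway along it, 20 mm out from its hinge line. Moves with the section, which is 62 mm long and 27 mm wide from the hinge to the lid's outer edge; that edge stands about 12 mm higher when up than when shut.
- edge_left (a joint): Closing angle (rad) of the lid's edge section on the long side at the box's +y: 0 = sloping up outwards, not snapped; 0.45 = level, shut. Near its outer edge it resists with 5 to 10 N until half-way (0.23), then snaps down and stays; let go sooner it springs up again. May be shut already at the start.
- press_left (a point): The place to press: on the upper surface of the left edge section, midway along it, 20 mm out from its hinge line. Moves with the section, which is 112 mm long and 27 mm wide from the hinge to the lid's outer edge; that edge stands about 12 mm higher when up than when shut.
- edge_right (a joint): Closing angle (rad) of the lid's edge section on the long side at the box's -y: 0 = sloping up outwards, not snapped; 0.45 = level, shut. Near its outer edge it resists with 5 to 10 N until half-way (0.23), then snaps down and stays; let go sooner it springs up again. Up at the start.
- press_right (a point): The place to press: on the upper surface of the right edge section, midway along it, 20 mm out from its hinge line. Moves with the section, which is 112 mm long and 27 mm wide from the hinge to the lid's outer edge; that edge stands about 12 mm higher when up than when shut.
- mug: White mug, 86 x 118 x 92 mm, upright, a bystander; origin at the centre of its underside.
- jar: Glass jar with a dark lid, 71 x 76 x 98 mm, upright, a bystander; origin at the centre of its underside.
- pill_bottle: Amber pill bottle with a white cap, 40 mm across, 72 mm high, upright, a bystander; origin at the centre of its underside.
- charger: White wall charger block, 60 x 28 x 30 mm, a bystander; origin at the centre of its underside.

How it is judged:
By the outcome, as a careful person would: the job done as asked, in the order asked, and still so for the second after the job is handed in, with the robot touching nothing.
It also fails if it takes over 45 s, if anything falls off the work surface, if the arm or the gripper's body presses on something with over 40 N, if the wrist force passes 120 N, or if a joint passes its speed limit or range.

## Robot

A 6-joint arm with a two-finger parallel gripper is mounted at the origin on a cart in front of the work surface, level with it; the furniture and walls round the work are solid. World frame = base frame: x ahead of the robot, y to its left, z up, the work surface at z = 0. Lengths are in m, angles in rad, forces in N, time in s.
With the tool pointing down it reaches from about 0.325 to 0.775 m from the base axis. Payload 5.5 kg.
Tool frame: the origin (TCP) lies at the very end of the fingers, on their centre line; the grasp point (between the pads) lies 19 mm behind it; z points along the fingers, y is the line along which they close (so a half turn about z gives the same grasp; the last joint's range is limited). The gripper opens to 85 mm and grips with 20 to 120 N. Pads are 22 mm wide; open, the fingers measure 114 mm over their backs; the gripper's body (76 mm by 85 mm) begins 54 mm behind the grasp point. The pads swing forward as they close: fully open they stand 13 mm farther back than shut.
Start: joints at [-1.217, 0.091, 1.231, -0, 1.82, -0.057], TCP at [0.24, -0.55, 0.231] pointing down, gripper open.
Joint ranges: [-2.87, 2.87], [-0.86, 2.18], [0.17, 2.46], [-1.51, 4.65], [0.06, 2.69], [-2.65, 2.65]. Speed limits (rad/s): [2.57, 2.57, 3.01, 3.14, 3.14, 3.14].

## Interface

Orientations are given as a 3x3 rotation matrix whose columns are the frame's x, y, z axes.
In Python, from rig import r, snapshot, camera_model, spot_in, silhouettes, landmark_of gives the robot as it stands. The module is installed in compiled form; this text tells all that it offers.
- The arm moves only by the tool send_rows, never from a script. Its arguments are lists of equal length, an entry for each row: "claw": the finger opening in cm, from 0 to 8.54; "linear": the shift along the tool's x, y, z in cm, a list of three; "angular": the turn, a rotation vector about the tool's x, y, z in degrees, a list of three. In form: {"claw": [claw, ...], "linear": [[x, y, z], ...], "angular": [[rx, ry, rz], ...]}. A call has 1 to 12 rows; each row is the pose to reach, as a shift and turn from the pose commanded when the call began, along the tool's axes at that moment; what a row does not reach only later rows make up. A row lasts 1/12 s, in which the tool goes at most 41.7 mm and 7.16 degrees, less where a joint would pass 70% of its speed; a pose out of reach is approached as far as the arm can. A call with a gripper value outside its range is refused whole. The fingers move at their own pace and stop on an object; "force" is the grip in N (left out, the last holds). Time passes only in rows, so rows that repeat a pose let the fingers close. It gives the time, the measured TCP pose, the force, the opening and the grip force at its end, in the units of the state.
- r.observe(): the state, without advancing time (a new reading comes with each control period).
- snapshot(name): name is "scene" or "top" or "wrist"; returns the picture (400x640x3 uint8, blue, green, red); there is no depth.
- camera_model(name): a dict with "mtx" (3x3 intrinsics, pixels), "dist_coeffs" ([k1, k2, p1, p2, k3] as OpenCV has them; the pictures are not rectified), "camera_from_world" (4x4, takes a point from world to camera coordinates); the wrist camera has in their place "hand_eye" (4x4, takes a point from camera to tool coordinates, whose origin is the TCP and whose axes are the flange's). Camera axes: x right, y up, looking along -z (the intrinsics and any distortion apply to the point x, -y, -z); pixel columns grow to the right and rows downward; lengths in m; the calibration is good to about 2 mm. A picture is of the moment at which its call begins: read the wrist's pose just before it. camera_model takes no time and is no camera call.
- r.job_done(): hands the job in; it is judged then, once.
Trained networks look in the newest picture that a camera, given by its name, has taken for a name from the list of things; names that differ only in an ending like _2 or _b are one class to them, and where a whole thing is asked for, a point or a joint stands for the part that bears it (a point fixed in the world has none). Each returns a list of dicts, best first, with "score" (0 to 1); they miss things now and then, are a little off and sometimes report something else, mostly with a low value. They report only what shows in the picture. A call takes as long as a camera call.
- spot_in(camera, query): "at" ([column, row] in pixels, amid what is visible of it).
- silhouettes(camera, query): "region" (400x640 bool, what is visible of it) and "at" ([column, row] in pixels, amid what is visible of it).
- landmark_of(camera, query): "at" ([column, row] in pixels: a listed point, or the origin of a listed thing).
The state is a dict: "t": time; "joints": joint angles; "qvel": joint speeds; "effort": joint torques, N m; "tcp_pos": TCP position; "tcp_rot": TCP orientation; "wrist_force": force on the tool from outside, world axes, zero at the start; "moment": the same for the moment, N m; "opening": opening from 0.0 (shut) to 1.0 (fully open); "gripper_force": force on a finger pad.
Only numpy, scipy, OpenCV 4.12 (cv2) and the standard library are available. Lean on these libraries where they do the work, as an engineer would, in place of code of your own. Each camera call takes 0.05 s, during which the arm holds its last target. There are 200 camera calls.

## Working session

There is one attempt and no reset: what is moved stays moved. The work goes in short steps, Python scripts to look and compute and a tool call to move; the robot and the scene stay as the last step left them, time stands still between calls to the robot, and variables do not carry over. Pictures are saved under pics/ and viewed, at most 10 in all, crops included, and the job is handed in when it is done.

Besides the shell and the picture viewer there is one more tool, called after "Request:" by a JSON object that holds its "op" and its "data", one argument or row to a line. send_rows: Moves the arm, as the interface text tells. Its arguments: {"type":"object","properties":{"claw":{"type":"array","items":{"type":"number"}},"linear":{"type":"array","items":{"type":"array","items":{"type":"number"}}},"angular":{"type":"array","items":{"type":"array","items":{"type":"number"}}},"force":{"type":"number"}},"required":["claw","linear","angular"]}

```bash
mkdir -p pics
cat > h.py <<'E'
import numpy as np, cv2
from rig import r, snapshot, camera_model, spot_in, silhouettes, landmark_of
def ray(cam,px,st=None):
    m=camera_model(cam)
    p=cv2.undistortPoints(np.array([[px]],float),np.array(m["mtx"]),np.array(m["dist_coeffs"]))[0,0]
    d=np.array([p[0],-p[1],-1.])
    if "hand_eye" in m:
        T=np.eye(4);T[:3,:3]=st["tcp_rot"];T[:3,3]=st["tcp_pos"];T=T@np.array(m["hand_eye"])
    else: T=np.linalg.inv(np.array(m["camera_from_world"]))
    d=T[:3,:3]@d
    return T[:3,3],d/np.linalg.norm(d)
def atz(o,d,z): return o+d*(z-o[2])/d[2]
def tri(rs):
    A=sum(np.eye(3)-np.outer(d,d) for o,d in rs);b=sum((np.eye(3)-np.outer(d,d))@o for o,d in rs)
    x=np.linalg.solve(A,b);return x,[np.linalg.norm((np.eye(3)-np.outer(d,d))@(x-o)) for o,d in rs]
E
python3 - <<'E'
from h import *
np.set_printoptions(precision=4,suppress=True)
st=r.observe();print(st)
ims=[]
R={}
for c in("scene","top"):
    im=snapshot(c);cv2.imwrite(f"pics/{c}0.png",im)
    for q in["food_box","press_front","press_back","press_left","press_right","mug","jar","pill_bottle","charger"]:
        l=landmark_of(c,q)
        for e in l[:2]:
            print(c,q,np.round(e["at"],1),round(e["score"],2))
        if l: R.setdefault(q,[]).append(ray(c,l[0]["at"]))
for q,v in R.items():
    if len(v)==2: print(q,*tri(v))
    else: print(q,"single",atz(*v[0],0.07 if 'press' in q else 0))
E
```

```text
{'t': 0.0, 'joints': array([-1.2167,  0.0919,  1.2319,  0.    ,  1.8198, -0.0567]), 'qvel': array([-0.0003, -0.0015, -0.0005,  0.0002, -0.0015, -0.0005]), 'effort': array([ -0.0005, -45.8729, -41.8026,  -0.    ,   0.0116,   0.    ]), 'tcp_pos': array([ 0.2395, -0.5498,  0.2301]), 'tcp_rot': array([[ 0.9168,  0.3993, -0.0007],
       [ 0.3993, -0.9168,  0.0019],
       [ 0.0001, -0.002 , -1.    ]]), 'wrist_force': array([-0.1236,  0.6609,  0.1226]), 'moment': array([0.057 , 0.0166, 0.0167]), 'gripper_force': 0.0, 'opening': 1.0020127425808711}
scene food_box [337.5 225.5] 0.84
scene press_front [338.2 229.2] 0.18
scene press_back [345.5 189.7] 0.6
scene press_back [339.1 227.3] 0.5
scene press_left [321.4 205.4] 0.51
scene press_right [358.1 207.6] 0.89
scene press_right [344.9 186.4] 0.19
scene mug [392.9 190.1] 0.78
scene jar [365.2 164.8] 0.81
scene pill_bottle [251.1 212.3] 0.58
scene charger [331.7 226.4] 0.74
scene charger [286.4 316. ] 0.6
top food_box [317.4 218.9] 0.75
top press_front [294.1 229.3] 0.68
top press_back [345.7 200.7] 0.58
top press_left [312.4 201.9] 0.67
top p
[... 425 characters left out ...]
0.0733] [np.float64(0.0011907784069684136), np.float64(0.0011907784069682857)]
press_left [ 0.5699 -0.067   0.0721] [np.float64(0.0032525261016748547), np.float64(0.003252526101674737)]
press_right [ 0.4878 -0.1152  0.0831] [np.float64(0.003220389302117726), np.float64(0.0032203893021177823)]
mug [ 0.5233 -0.3158 -0.002 ] [np.float64(0.003440052211043534), np.float64(0.003440052211043552)]
jar [ 0.6572 -0.3513  0.006 ] [np.float64(0.0028101266589427793), np.float64(0.002810126658942764)]
pill_bottle [ 0.7617  0.0292 -0.0071] [np.float64(0.0008818229536252049), np.float64(0.0008818229536251543)]
charger [0.4145 0.1121 0.2412] [np.float64(0.02991755794785643), np.float64(0.029917557947856454)]
```

```bash
python3 -c "
import cv2,numpy as np
a=cv2.imread('pics/scene0.png');b=cv2.imread('pics/top0.png')
cv2.imwrite('pics/both.png',cv2.resize(np.vstack([a,b]),(480,600)))"
```

```text
(no output)
```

View pics/top0.png

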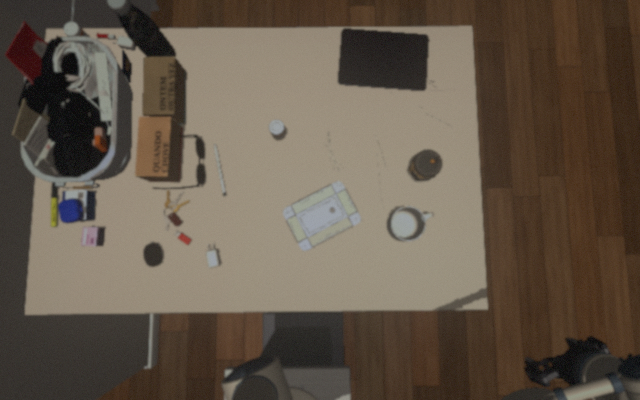

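View pics/scene0.png

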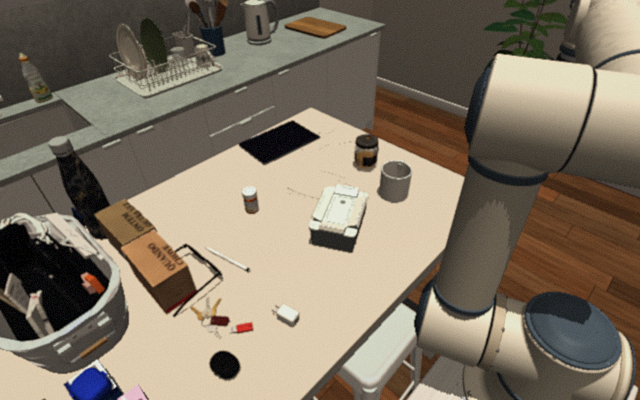

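The top view shows the box near (321,215), its long axis running from lower-left to upper-right. The mug (405,222) and jar (425,165) are to its right, with the pill bottle at (277,129). The scene view puts the box at (338,215) and confirms its yaw is about -60°. The charger at (287,314) is well clear. Next I'll bring the wrist camera over the box.

Run:
```python
from h import *
np.set_printoptions(precision=4,suppress=True)
m=camera_model("wrist");print(m)
st=r.observe();R=st["tcp_rot"]
H=np.array(m["hand_eye"])
T=np.array([0.529,-0.085,0.30])-R@np.array([H[0,3],H[1,3],0])
print(T,R.T@(T-st["tcp_pos"])*100)
print(R.T@(np.array([0.529,-0.085,0.30])-st["tcp_pos"])*100)
```

```text
{'mtx': array([[287.4866,   0.    , 316.5784],
       [  0.    , 287.4866, 200.1826],
       [  0.    ,   0.    ,   1.    ]]), 'dist_coeffs': array([0.0095, 0.    , 0.    , 0.    , 0.    ]), 'hand_eye': array([[-0.001 ,  0.9568,  0.2908,  0.0734],
       [ 1.    ,  0.0011, -0.0003, -0.0003],
       [-0.0006,  0.2908, -0.9568, -0.1435],
       [ 0.    ,  0.    ,  0.    ,  1.    ]])}
[ 0.4618 -0.1146  0.3   ] [ 37.7591 -31.0506  -6.8724]
[ 45.104  -31.084   -6.8724]
```

Request:
{"op": "send_rows", "data": {
  "claw": [0,0,0,0,0,0,0,0,0,0,0,0],
  "linear": [
    [3,-2.5,-1],
    [6,-5,-1],
    [9,-7.5,-1],
    [12,-10,-1],
    [15,-12.5,-1],
    [18,-15,-1],
    [21,-17.5,-1],
    [24,-20,-1],
    [27,-22.5,-1],
    [30,-25,-1],
    [33,-27.5,-1],
    [36,-30,-1]
  ],
  "angular": [
    [0,0,0],
    [0,0,0],
    [0,0,0],
    [0,0,0],
    [0,0,0],
    [0,0,0],
    [0,0,0],
    [0,0,0],
    [0,0,0],
    [0,0,0],
    [0,0,0],
    [0,0,0]
  ]
}}

```text
t: 2.0
tcp_pos: [0.4503, -0.1294, 0.2416]
tcp_rot: [[0.917, 0.399, 0.001], [0.399, -0.917, -0.0], [0.001, 0.001, -1.0]]
wrist_force: [0.8, -1.0, -0.0]
opening: 0.001
gripper_force: 0.0
```

```bash
cat > look.py <<'E'
from h import *
import sys,pickle
np.set_printoptions(precision=4,suppress=True)
n=sys.argv[1]
st=r.observe();print(st["tcp_pos"],st["opening"],st["wrist_force"]);print(st["tcp_rot"])
im=snapshot("wrist");cv2.imwrite(f"pics/w{n}.png",im)
D={"st":st,"R":{}}
for q in["food_box","press_front","press_back","press_left","press_right"]:
    l=landmark_of("wrist",q)
    for e in l[:2]:
        o,d=ray("wrist",e["at"],st);print(q,np.round(e["at"],1),round(e["score"],2),atz(o,d,0.07))
    D["R"][q]=[ray("wrist",e["at"],st) for e in l[:1]]
pickle.dump(D,open(f"w{n}.pkl","wb"))
E
python3 look.py 1
```

```text
[ 0.4503 -0.1294  0.2416] 0.0005034777733408642 [ 0.784  -1.0182 -0.0245]
[[ 0.9168  0.3992  0.001 ]
 [ 0.3992 -0.9168 -0.0004]
 [ 0.0007  0.0007 -1.    ]]
food_box [314.6 100.3] 0.93 [ 0.5282 -0.0933  0.07  ]
press_front [240.   98.9] 0.75 [ 0.4987 -0.0221  0.07  ]
press_back [390.4  87.8] 0.95 [ 0.5701 -0.1596  0.07  ]
press_left [311.2  40.2] 0.69 [ 0.5777 -0.0682  0.07  ]
press_right [318.5 141.7] 0.79 [ 0.4912 -0.1138  0.07  ]
```

View pics/w1.png

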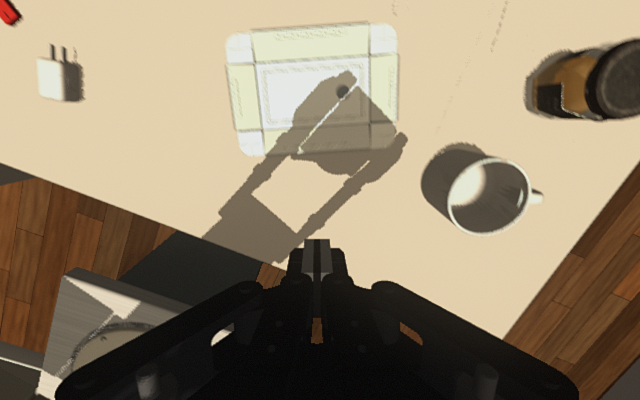

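The wrist view shows the lid clearly from (228,30) to (398,155). All four press points lie on their sections, and the fingers are well clear. I'll shift sideways for a second view to triangulate.

Request:
{"op": "send_rows", "data": {
  "claw": [0,0,0,0,0],
  "linear": [
    [0,-3.5,1],
    [0,-7,2],
    [0,-10,3],
    [0,-10,3],
    [0,-10,3]
  ],
  "angular": [
    [0,0,-4],
    [0,0,-4],
    [0,0,-4],
    [0,0,-4],
    [0,0,-4]
  ]
}}

```text
t: 2.72
tcp_pos: [0.4092, -0.0401, 0.211]
tcp_rot: [[0.887, 0.462, 0.0], [0.462, -0.887, -0.0], [-0.0, 0.0, -1.0]]
wrist_force: [0.2, 0.1, 0.1]
opening: 0.002
gripper_force: 0.0
```

```bash
python3 look.py 2
python3 - <<'E'
from h import *
import pickle
np.set_printoptions(precision=4,suppress=True)
a,b=[pickle.load(open(f"w{i}.pkl","rb")) for i in(1,2)]
P={}
for q in a["R"]:
    if a["R"][q] and b["R"][q]: P[q],e=tri([a["R"][q][0],b["R"][q][0]]);print(q,P[q],e[0])
f,k=P["press_front"],P["press_back"];l,g=P["press_left"],P["press_right"]
print(np.linalg.norm((k-f)[:2]),np.linalg.norm((l-g)[:2]),np.degrees(np.arctan2(*(k-f)[[1,0]])),np.degrees(np.arctan2(*(l-g)[[1,0]])),(f+k)/2,(l+g)/2)
E
```

```text
[ 0.4092 -0.0401  0.211 ] 0.0018344653636847583 [0.2132 0.1253 0.1166]
[[ 0.8869  0.462   0.0001]
 [ 0.462  -0.8869 -0.0004]
 [-0.0001  0.0004 -1.    ]]
food_box [402.8 103.8] 0.72 [ 0.5186 -0.0741  0.07  ]
press_front [345.4  99.1] 0.82 [ 0.4975 -0.0243  0.07  ]
press_back [513.6  93.7] 0.77 [ 0.573  -0.1602  0.07  ]
press_left [437.7  34.9] 0.9 [ 0.581  -0.0703  0.07  ]
press_right [424.8 153.2] 0.96 [ 0.4896 -0.1181  0.07  ]
press_right [548.3 200.8] 0.54 [ 0.5069 -0.2579  0.07  ]
food_box [ 0.5305 -0.0918 -0.0045] 0.0002817712736371228
press_front [ 0.498  -0.0236  0.0745] 0.0009967444142218187
press_back [ 0.5704 -0.1582  0.0746] 0.0011649390536968
press_left [ 0.5768 -0.0687  0.0789] 0.0009122053548630977
press_right [ 0.4905 -0.114   0.0789] 0.001527047094214012
0.1528429165264667 0.0975191863896727 -61.75509141636017 27.68846441816317 [ 0.5342 -0.0909  0.0745] [ 0.5337 -0.0913  0.0789]
```

View pics/w2.png

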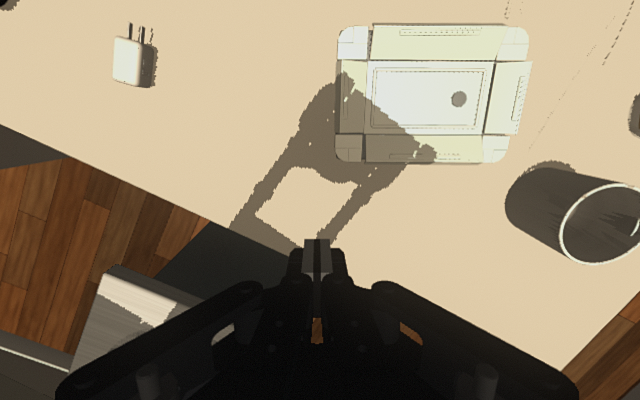

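The second view shows the lid from (337,25) to (530,163). The right and back sections are clearly tilted, and the left one will be checked. The heights (75–79 mm) and spans (153 and 98 mm) match the given sizes. The tool is aligned with the box, so I'll press the front first.

Request:
{"op": "send_rows", "data": {
  "claw": [0,0,0,0,0,0,0,0,0,0,0,0],
  "linear": [
    [3,0.9,3.5],
    [6,1.8,7],
    [8.7,2.6,10],
    [8.7,2.6,11.5],
    [8.7,2.6,12.3],
    [8.7,2.6,13],
    [8.7,2.6,13.5],
    [8.7,2.6,13.9],
    [8.7,2.6,13.9],
    [8.7,2.6,12.9],
    [8.7,2.6,11.5],
    [8.7,2.6,10.5]
  ],
  "angular": [
    [0,0,0],
    [0,0,0],
    [0,0,0],
    [0,0,0],
    [0,0,0],
    [0,0,0],
    [0,0,0],
    [0,0,0],
    [0,0,0],
    [0,0,0],
    [0,0,0],
    [0,0,0]
  ]
}}

```text
t: 4.02
tcp_pos: [0.4995, -0.0229, 0.109]
tcp_rot: [[0.887, 0.462, 0.003], [0.462, -0.887, -0.001], [0.002, 0.002, -1.0]]
wrist_force: [-0.3, 0.0, 0.2]
opening: -0.0
gripper_force: 0.0
```

Request:
{"op": "send_rows", "data": {
  "claw": [0,0,0,0,0,0,0,0,0,0],
  "linear": [
    [-2,3,0],
    [-4,6,0],
    [-5,7.7,0],
    [-5,7.7,0],
    [-5,7.7,1],
    [-5,7.7,1.8],
    [-5,7.7,2.5],
    [-5,7.7,3],
    [-5,7.7,3.4],
    [-5,7.7,3.4]
  ],
  "angular": [
    [0,0,0],
    [0,0,0],
    [0,0,0],
    [0,0,0],
    [0,0,0],
    [0,0,0],
    [0,0,0],
    [0,0,0],
    [0,0,0],
    [0,0,0]
  ]
}}

```text
t: 4.85
tcp_pos: [0.4897, -0.1126, 0.0706]
tcp_rot: [[0.886, 0.464, -0.002], [0.464, -0.886, 0.001], [-0.002, -0.002, -1.0]]
wrist_force: [0.1, 0.6, -0.6]
opening: 0.003
gripper_force: 0.0
```

Request:
{"op": "send_rows", "data": {
  "claw": [0,0,0,0,0,0,0,0,0,0,0],
  "linear": [
    [0,0,-2],
    [0,0,-4],
    [2,3,-4],
    [4,6,-4],
    [5,7.6,-4],
    [5,7.6,-4],
    [5,7.6,-2.5],
    [5,7.6,-1.5],
    [5,7.6,-0.7],
    [5,7.6,0],
    [5,7.6,0]
  ],
  "angular": [
    [0,0,0],
    [0,0,0],
    [0,0,0],
    [0,0,0],
    [0,0,0],
    [0,0,0],
    [0,0,0],
    [0,0,0],
    [0,0,0],
    [0,0,0],
    [0,0,0]
  ]
}}

```text
t: 5.77
tcp_pos: [0.5687, -0.1574, 0.0706]
tcp_rot: [[0.886, 0.463, -0.002], [0.463, -0.887, 0.001], [-0.002, -0.002, -1.0]]
wrist_force: [-0.1, -0.4, -0.9]
opening: -0.003
gripper_force: 0.0
```

Request:
{"op": "send_rows", "data": {
  "claw": [0,0,0,0,0,0,0,0,0,0,0,0],
  "linear": [
    [0,0,-2],
    [0,0,-5],
    [-1.5,-3,-8],
    [-4.5,-5.5,-11],
    [-7.5,-8,-14],
    [-10.5,-10.5,-14],
    [-13.5,-12.5,-14],
    [-14,-14.5,-14],
    [-14,-16,-14],
    [-14,-17.5,-14],
    [-14,-17.5,-14],
    [-14,-17.5,-14]
  ],
  "angular": [
    [0,0,0],
    [0,0,0],
    [0,0,0],
    [0,0,0],
    [0,0,0],
    [0,0,0],
    [0,0,0],
    [0,0,0],
    [0,0,0],
    [0,0,0],
    [0,0,0],
    [0,0,0]
  ]
}}

```text
t: 6.77
tcp_pos: [0.3645, -0.0672, 0.2123]
tcp_rot: [[0.886, 0.464, 0.001], [0.464, -0.886, -0.0], [0.001, 0.001, -1.0]]
wrist_force: [0.4, -0.3, -0.1]
opening: 0.002
gripper_force: 0.0
```

```bash
python3 look.py 3; python3 -c "
import cv2
a=cv2.imread('pics/w3.png');cv2.imwrite('pics/w3c.png',cv2.resize(a[0:210,260:600],None,fx=2.3,fy=2.3,interpolation=cv2.INTER_CUBIC))"
```

```text
[ 0.3645 -0.0672  0.2123] 0.0024117847500109485 [ 0.3533 -0.2693 -0.0948]
[[ 0.8859  0.4638  0.0008]
 [ 0.4638 -0.8859 -0.0003]
 [ 0.0006  0.0006 -1.    ]]
food_box [404.   53.2] 0.75 [ 0.511  -0.0789  0.07  ]
press_front [339.   35.1] 0.84 [ 0.4967 -0.0202  0.07  ]
press_front [518.3  35. ] 0.36 [ 0.5693 -0.1602  0.07  ]
press_back [517.9  31.2] 0.67 [ 0.5714 -0.158   0.07  ]
press_right [422.5  99.1] 0.65 [ 0.4862 -0.1154  0.07  ]
press_right [338.1  36.6] 0.19 [ 0.4953 -0.0201  0.07  ]
```

View pics/w3c.png

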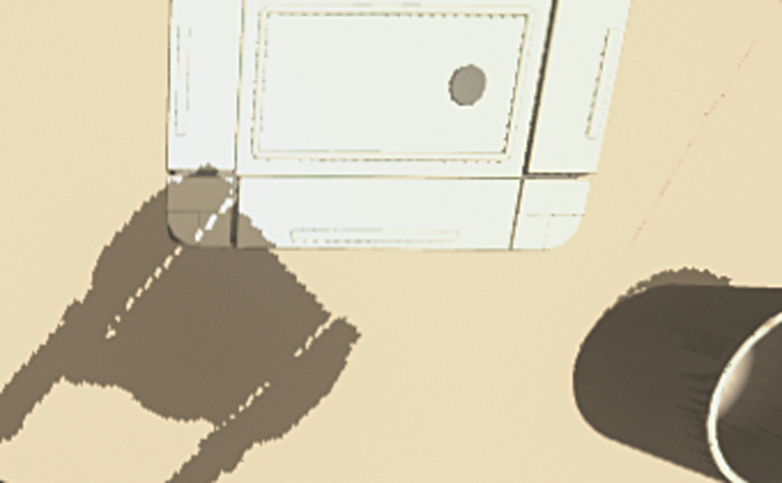

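Front and right are now flush with the corners and white. The back at (600,90) still seems to overhang the corner, and the left is out of frame. I'll centre the camera over the box.

Request:
{"op": "send_rows", "data": {
  "claw": [0,0,0,0,0,0],
  "linear": [
    [2,3,0],
    [4,6,0],
    [6,9,0],
    [6.5,10,0],
    [6.5,10,0],
    [6.5,10,0]
  ],
  "angular": [
    [0,0,0],
    [0,0,0],
    [0,0,0],
    [0,0,0],
    [0,0,0],
    [0,0,0]
  ]
}}

```text
t: 7.57
tcp_pos: [0.4686, -0.1266, 0.2113]
tcp_rot: [[0.887, 0.462, -0.003], [0.462, -0.887, 0.001], [-0.002, -0.002, -1.0]]
wrist_force: [0.5, -0.2, -0.1]
opening: -0.001
gripper_force: 0.0
```

```bash
python3 look.py 4; python3 -c "
import cv2
a=cv2.imread('pics/w4.png');cv2.imwrite('pics/w4c.png',cv2.resize(a[0:230,160:480],None,fx=2.5,fy=2.5,interpolation=cv2.INTER_CUBIC))"
```

```text
[ 0.4686 -0.1266  0.2113] -0.001113255916844275 [ 0.5371 -0.1513 -0.125 ]
[[ 0.8871  0.4616 -0.0026]
 [ 0.4616 -0.8871  0.001 ]
 [-0.0018 -0.0021 -1.    ]]
food_box [315.6 112.5] 0.88 [ 0.533  -0.0915  0.07  ]
press_front [231.1 112.1] 0.79 [ 0.4965 -0.0204  0.07  ]
press_back [397.8 107.8] 0.71 [ 0.5724 -0.1582  0.07  ]
press_left [315.2  53.6] 0.6 [ 0.5775 -0.0681  0.07  ]
press_right [312.  166.2] 0.65 [ 0.4858 -0.1119  0.07  ]
press_right [466.4 211.2] 0.23 [ 0.5179 -0.2766  0.07  ]
```

View pics/w4c.png

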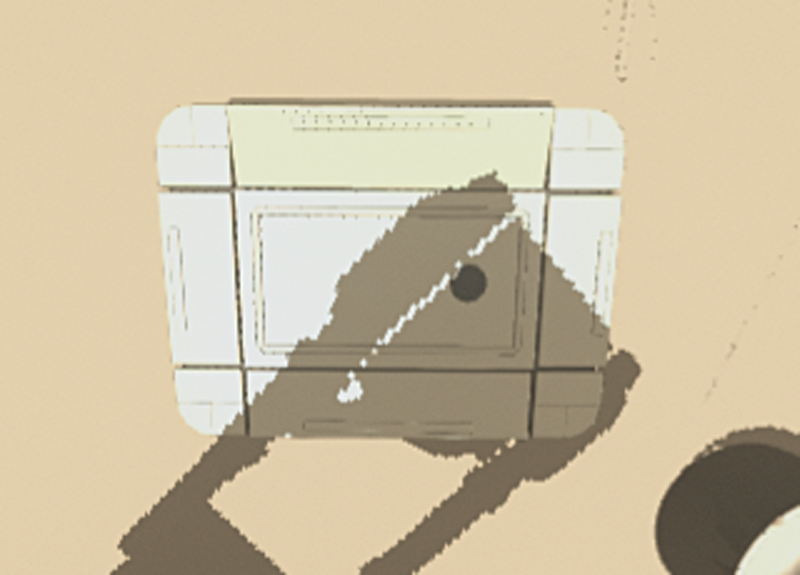

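The back is flush and white now. Only the left section (390,145) still stands up, yellowish with its outer face showing, so I'll press it next.

Request:
{"op": "send_rows", "data": {
  "claw": [0,0,0,0,0,0,0,0,0,0,0],
  "linear": [
    [3,0,2.5],
    [6,0,5],
    [9,0,7.5],
    [12.3,-0.1,10],
    [12.3,-0.1,10.5],
    [12.3,-0.1,11.5],
    [12.3,-0.1,12.4],
    [12.3,-0.1,13.1],
    [12.3,-0.1,13.7],
    [12.3,-0.1,13.9],
    [12.3,-0.1,13.9]
  ],
  "angular": [
    [0,0,0],
    [0,0,0],
    [0,0,0],
    [0,0,0],
    [0,0,0],
    [0,0,0],
    [0,0,0],
    [0,0,0],
    [0,0,0],
    [0,0,0],
    [0,0,0]
  ]
}}

```text
t: 8.78
tcp_pos: [0.577, -0.0692, 0.0743]
tcp_rot: [[0.887, 0.462, 0.002], [0.462, -0.887, -0.001], [0.001, 0.001, -1.0]]
wrist_force: [-0.2, -0.1, 0.7]
opening: 0.002
gripper_force: 0.0
```

Request:
{"op": "send_rows", "data": {
  "claw": [0,0,0,0,0,0,0,0,0],
  "linear": [
    [0,0,-2],
    [0,0,-5],
    [-3,0,-8],
    [-6,0,-11],
    [-9,0,-14],
    [-12.4,0,-14],
    [-12.4,0,-14],
    [-12.4,0,-14],
    [-12.4,0,-14]
  ],
  "angular": [
    [0,0,0],
    [0,0,0],
    [0,0,0],
    [0,0,0],
    [0,0,0],
    [0,0,0],
    [0,0,0],
    [0,0,0],
    [0,0,0]
  ]
}}

```text
t: 9.53
tcp_pos: [0.4671, -0.1261, 0.2137]
tcp_rot: [[0.887, 0.461, 0.001], [0.461, -0.887, -0.0], [0.001, 0.001, -1.0]]
wrist_force: [0.2, 0.7, 0.7]
opening: -0.0
gripper_force: 0.0
```

```bash
python3 look.py 5; python3 -c "
import cv2
a=cv2.imread('pics/w5.png');cv2.imwrite('pics/w5c.png',cv2.resize(a[0:230,160:480],None,fx=2.5,fy=2.5,interpolation=cv2.INTER_CUBIC))"
```

```text
[ 0.4671 -0.1261  0.2137] -0.0002169926044810031 [0.2062 0.7123 0.6523]
[[ 0.8872  0.4614  0.0013]
 [ 0.4614 -0.8872 -0.0002]
 [ 0.001   0.0008 -1.    ]]
food_box [316.6 113. ] 0.81 [ 0.5322 -0.0922  0.07  ]
food_box [397.7 109.9] 0.69 [ 0.5702 -0.1594  0.07  ]
press_front [233.2 110.5] 0.76 [ 0.4976 -0.0207  0.07  ]
press_back [397.1 109.1] 0.71 [ 0.5705 -0.1586  0.07  ]
press_left [316.7  47.7] 0.57 [ 0.5819 -0.0665  0.07  ]
press_right [316.  167.2] 0.87 [ 0.4855 -0.1157  0.07  ]
```

View pics/w5c.png

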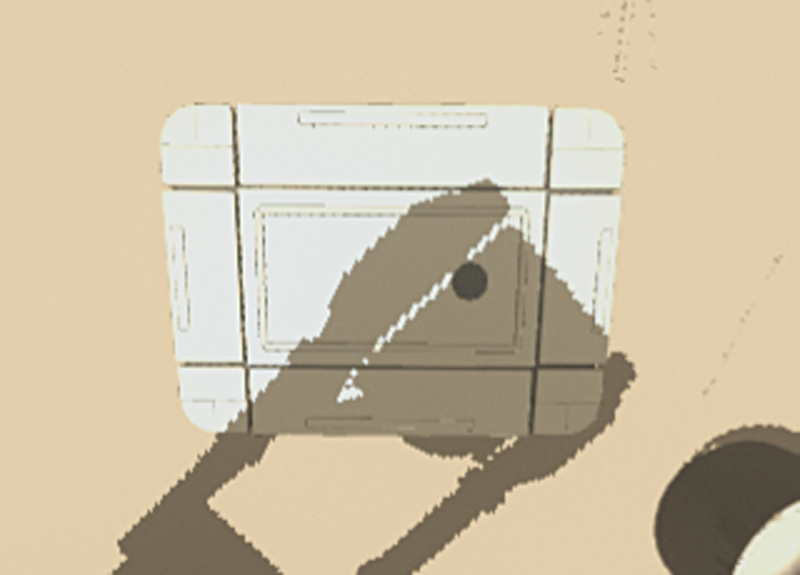

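All four sections look white and flush now. Before handing in, I'll check the back's colour numerically against the earlier views.

```bash
python3 -c "
import cv2
for n,p in(('w2',{'back':(508,85),'left':(440,42),'panel':(420,85)}),('w3',{'back':(507,20),'front':(350,20),'right':(420,85),'panel':(420,40)}),('w5',{'back':(387,85),'front':(240,90),'left':(315,58),'panel':(275,100)})):
    a=cv2.imread(f'pics/{n}.png')
    print(n,{k:a[y-2:y+3,x-2:x+3].mean((0,1)).round() for k,(x,y) in p.items()})"
```

```text
w2 {'back': array([209., 230., 227.]), 'left': array([200., 230., 227.]), 'panel': array([221., 230., 227.])}
w3 {'back': array([228., 240., 237.]), 'front': array([235., 239., 237.]), 'right': array([233., 240., 237.]), 'panel': array([232., 240., 237.])}
w5 {'back': array([226., 231., 228.]), 'front': array([228., 231., 228.]), 'left': array([228., 231., 228.]), 'panel': array([230., 231., 228.])}
```

```bash
python3 -c "
from rig import r
print(r.job_done())"
```

```text
the job is handed in; nothing more can be done
None
```

I pressed all four lid sections shut (front, right, back, then left). The last wrist picture shows all four flush with the lid corners and the box where it was. I handed the job in at about 10 s, with the arm clear of everything; no verdict came back.

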